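# Brake lever travel check on the bench stand

## Robot

A 6-joint arm with a two-finger parallel gripper is mounted at the origin on a cart in front of the work surface, level with it; the furniture and walls round the work are solid. World frame = base frame: x ahead of the robot, y to its left, z up, the work surface at z = 0. Lengths are in m, angles in degrees, forces in N, time in s.
With the tool pointing down it reaches from about 0.35 to 0.875 m from the base axis. Payload 4.2 kg.
Tool frame: the origin (TCP) lies at the very end of the fingers, on their centre line; the grasp point (between the pads) lies 19 mm behind it (ctrl.tcp_to_grasp is the distance from the TCP to the grasp point, in m); z points along the fingers, y is the line along which they close (so a half turn about z gives the same grasp; the last joint's range is limited). The gripper opens to 87 mm and grips with 3 to 60 N. Pads are 19 mm wide; open, the fingers measure 117 mm over their backs; the gripper's body (75 mm by 190 mm) begins 51 mm behind the grasp point.
Start: joints at [-58.694, 22.042, 0.453, 0, -68.411, -14.817], TCP at [0.177, -0.599, 0.202] pointing down, gripper open.
Joint ranges: [-179.83, 179.83], [-69.29, 118.12], [-61.27, 80.66], [-181.25, 117.63], [-171.15, -9.14], [-177.46, 177.46]. Speed limits (degrees/s): [159.86, 159.86, 180, 180, 180, 180].

## Interface

Orientations are given as [roll, pitch, yaw] about the fixed x, y, z axes, in that order (R = Rz(yaw) Ry(pitch) Rx(roll)).
In Python, from cell import read_state, cams, job, ctrl gives the robot as it stands.
- The arm moves only by the tool servo_tool, never from a script. Its argument "targets" is one flat list of numbers, 5 for each row, row after row: the shift along the world's x, y, z in m, then the turn about the world's z in rad, then the finger opening in m, from 0 to 0.087. In form: [dx, dy, dz, spin, grip, dx, dy, dz, spin, grip, ...]. A call has exactly 10 rows; each row is the pose to reach, as a shift and turn from the pose commanded when the call began; what a row does not reach only later rows make up. A row lasts 1/10 s, in which the tool goes at most 50 mm and 8.59 degrees, less where a joint would pass 70% of its speed; a pose out of reach is approached as far as the arm can. A call with a gripper value outside its range is refused whole. The fingers move at their own pace and stop on an object; "force" is the grip in N (left out, the last holds). Time passes only in rows, so rows that repeat a pose let the fingers close, or fill a call up. It gives the time, the measured TCP pose, the force, the opening and the grip force at its end, in the units of the state.
- read_state(): the state, without advancing time (a new reading comes with each control period).
- cams.camera(name): name is "scene" or "top"; returns the picture (400x640x3 uint8, red, green, blue); there is no depth.
- cams.camera_params(name): a dict with "fx", "fy", "cx", "cy" (pixels), "origin" and "orientation" of the camera in the world. Camera axes: x right, y up, looking along -z (the intrinsics and any distortion apply to the point x, -y, -z); pixel columns grow to the right and rows downward; lengths in m; the calibration is good to about 2 mm. A picture is of the moment at which its call begins. camera_params takes no time and is no camera call.
- job.hand_in(): hands the job in; it is judged then, once.
The state is a dict: "clock": time; "qpos": joint angles; "qd": joint speeds; "tau": joint torques, N m; "position": TCP position; "ee_rot": TCP orientation; "force": force on the tool from outside, world axes, zero at the start; "torque": the same for the moment, N m; "gripper_width": opening from 0.0 (shut) to 1.0 (fully open); "gripper_force": force on a finger pad.
Only numpy, scipy, OpenCV 4.12 (cv2) and the standard library are available. Lean on these libraries where they do the work, as an engineer would, in place of code of your own. Each camera call takes 0.05 s, during which the arm holds its last target. There are 200 camera calls.

## Task

Check the brake lever on the bench stand: with the outside of the fingers, push it in towards the handlebar until it comes up against its stop, let it spring all the way back out, then push it in to its stop once more and finish while still holding it there, so that the gap left to the bar can be measured. Push only from the lever's outer side, firmly but without forcing it; do not put a finger between lever and bar, do not touch the bar, do not grasp anything, and leave the oil can, the small cast boss and the caliper where they are.

Things in the scene. Friction and masses are not known exactly. Their poses are not given: they have to be found in the camera images.
- test_stand: Fixed bench stand: dark steel plate 160 x 260 x 12 mm with two blue posts (tops 116 mm above the bench) carrying a handlebar along the stand's y axis. Origin: centre of the plate's underside; z up; the lever is on the -x side of the bar, facing the robot, its black perch near the +y end (top 118 mm above the bench). It is placed anywhere in about 10 x 13 cm, turned up to 0.35 rad.
- brake_lever (a joint): Lever angle about its upright pivot: 0 = sprung fully out, 0.40 rad = against its firm stop, parallel to the bar with 23 mm clear between lever and grip. Pressing turns it anticlockwise seen from above. Spring at the red pad: about 1.5 N at the start, 5 N at the stop; the stop itself does not give.
- lever_face (a point): Middle of the red finger pad (56 mm long, 20 mm high) on the lever's outer face, 100 mm above the bench, 110 mm from the pivot; moves with the lever, 44 mm from full out to stop. Axes: x square to the blade, in towards the bar (the way to push); y along the blade to the pivot; z up. Aluminium blade 12 mm thick, 20 mm high, ending in a round knob 53 mm beyond this point.
- lever_pivot (a point): Pivot axis of the lever, 100 mm above the bench, on the stand at x = -45 mm, y = +80 mm; same axes as lever_face, turning with the lever.
- handlebar: The bar, 22 mm thick, with a ribbed black grip 32 mm thick from y = -92 to +48 mm, fixed to the stand. Origin on the bar's axis, 100 mm straight above the stand's origin; y along the bar.
- oil_can: Bystander: small green oil can with a bent brass spout, body 62 mm across, 123 mm high, standing loose beside one end of the stand. Origin: centre of its underside.
- cast_boss: Bystander: small dark cast boss, 50 mm across, 30 mm high, standing loose beside the other end of the stand (it and the oil can may have swapped). Origin: centre of its underside.
- caliper: Bystander: steel caliper, 71 x 210 x 14 mm, lying loose on the bench between robot and stand, its length roughly along y. Origin: centre of its underside.

How it is judged (in metres and radians):
On the way, in this order (a step that is already met when the one before it is completed fails the run):
1. the fingers push the lever in to its stop from its outer side (value of joint brake_lever above 0.37 rad and contact force between the fingers and test_stand above 3 N and x of the grasp point in the frame of lever_face below 0.002 m), for 0.2 s.
2. the lever has sprung back fully out (value of joint brake_lever below 0.03 rad), for 0.2 s.
At the end, for the whole second after the job is handed in: The lever is held in at its stop (within 0.03 rad, about 3 mm at the pad) by the fingers pressing on its outer side with more than 3 N, the grasp point between the fingers being outside the lever; the handlebar is not touched, and oil can, cast boss and caliper are within 20 mm of where they stood (all of step 1 and contact force between the fingers and handlebar below 0.5 N and distance of each of oil_can, cast_boss, caliper from where it was at the start of the episode below 0.02 m); the arm keeps its last pose, push and grip.
It fails at once if the lever is pressed from between lever and bar or straddled by the fingers (contact force between the fingers and test_stand above 1 N and x of the grasp point in the frame of lever_face above 0.005 m).
It fails at once if the robot touches the handlebar (contact force between any of the fingers, the arm and handlebar above 1 N).
It fails at once if the lever is forced, with more than 45 N (contact force between the fingers and test_stand above 45 N).
It fails at once if the oil can, the cast boss or the caliper is shifted or lifted by more than 20 mm (distance of any of oil_can, cast_boss, caliper from where it was at the start of the episode above 0.02 m).
It also fails if it takes over 42 s, if anything falls off the work surface, if the arm or the gripper's body presses on something with over 40 N, if the wrist force passes 120 N, or if a joint passes its speed limit or range.

## Working session

There is one attempt and no reset: what is moved stays moved. The work goes in short steps, Python scripts to look and compute and a tool call to move; the robot and the scene stay as the last step left them, time stands still between calls to the robot, and variables do not carry over. Pictures are saved under pics/ and viewed, at most 10 in all, crops included, and the job is handed in when it is done.

Besides the shell and the picture viewer there is one more tool, called after "Request:" in YAML: its name, and indented under it one key for each argument. servo_tool: Moves the arm, as the interface text tells. Its arguments: {"type":"object","properties":{"targets":{"type":"array","items":{"type":"number"}},"force":{"type":"number"}},"required":["targets"]}

```bash
mkdir -p pics; python3 - <<'E'
from cell import read_state, cams, job, ctrl
import cv2
for n in ("top","scene"):
    im=cams.camera(n); cv2.imwrite(f"pics/{n}0.png",im[:,:,::-1]); print(n,cams.camera_params(n))
s=read_state(); print(s, ctrl.tcp_to_grasp)
E
```

```text
top {'fx': 479.66239915575466, 'fy': 479.66239915575466, 'cx': 315.6451898624092, 'cy': 200.32944075721127, 'origin': array([0.31933585, 0.13079848, 1.28749551]), 'orientation': array([  8.93157652,   0.62618506, -90.67651724])}
scene {'fx': 514.2040135391554, 'fy': 514.2040135391554, 'cx': 319.353516367678, 'cy': 196.05781328863114, 'origin': array([-0.02185726,  0.65661708,  0.91861367]), 'orientation': array([  41.81503777,   -0.13409499, -132.92587313])}
{'clock': 0.1, 'qpos': array([-5.86941226e+01,  2.20865130e+01,  3.86765004e-01, -2.31598789e-02,
       -6.84104462e+01, -1.48164842e+01]), 'qd': array([ 0.08756859, -0.05968517,  0.1018952 ,  0.03955442,  0.02767852,
       -0.05940436]), 'tau': array([ 4.54773199e-04, -3.91688883e+01,  1.87935036e+01,  4.23182398e+00,
        1.34706116e-02, -7.85789848e-05]), 'position': array([ 0.17723758, -0.5987407 ,  0.20066719]), 'ee_rot': array([ 1.79887965e+02, -7.37655327e-03, -1.63519142e+02]), 'force': array([ 0.31548443, -0.67265813,  0.08146887]), 'torque': array([-0.01162106,  0.02105183,  0.01442545]), 'gripper_force': 0.0, 'gripper_width': 0.9974798595096528} 0.0187
```

View pics/top0.png

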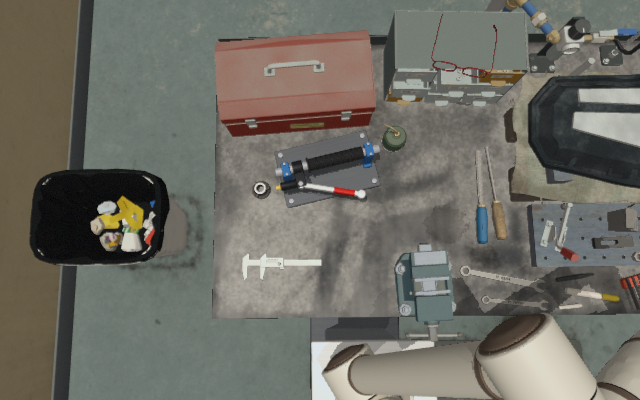

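View pics/scene0.png

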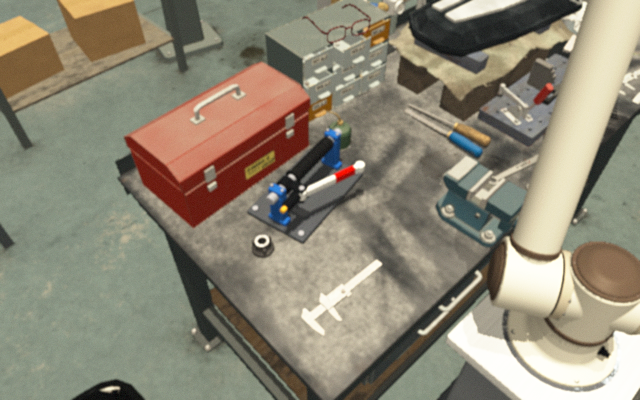

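The top view shows the stand with its bar from about (285,172) to (370,152), and the lever from the perch at (290,187) to the knob at (361,195). The red pad is near (345,192), the boss at (261,189), the oil can at (394,138) and the caliper near (282,264). Next I'll zoom in and fit the stand pose.

```bash
python3 - <<'E'
import cv2,numpy as np
a=cv2.imread("pics/top0.png")[125:215,245:415]; b=cv2.imread("pics/scene0.png")[115:255,235:380]
cv2.imwrite("pics/topc.png",cv2.resize(a,None,fx=4.7,fy=4.7,interpolation=cv2.INTER_CUBIC))
cv2.imwrite("pics/scenec.png",cv2.resize(b,None,fx=4,fy=4,interpolation=cv2.INTER_CUBIC))
E
```

```text
(no output)
```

View pics/topc.png

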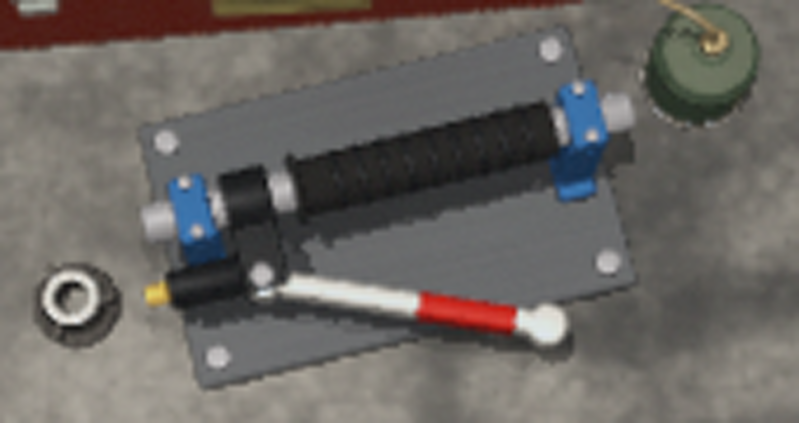

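View pics/scenec.png

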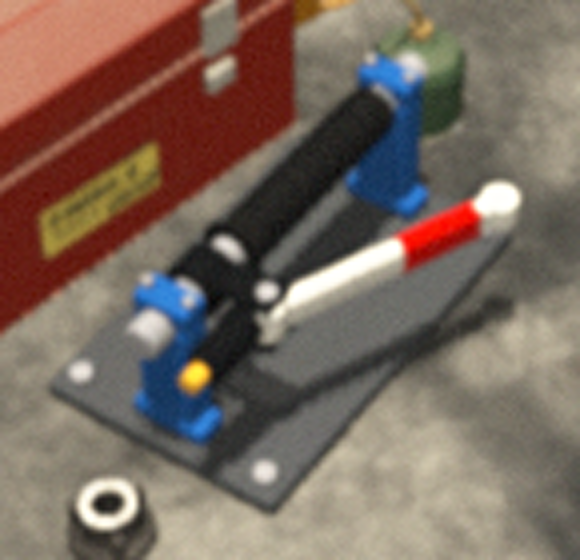

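```bash
cat > h.py <<'E'
import numpy as np
from cell import cams
from scipy.spatial.transform import Rotation as Ro
P={n:cams.camera_params(n) for n in ("top","scene")}
def proj(n,X):
    p=P[n]; R=Ro.from_euler("xyz",p["orientation"],degrees=True).as_matrix()
    c=(np.atleast_2d(X)-p["origin"])@R
    return np.c_[p["fx"]*c[:,0]/-c[:,2]+p["cx"], p["fy"]*-c[:,1]/-c[:,2]+p["cy"]]
def ray(n,u,z):
    p=P[n]; R=Ro.from_euler("xyz",p["orientation"],degrees=True).as_matrix()
    d=R@np.array([(u[0]-p["cx"])/p["fx"],-(u[1]-p["cy"])/p["fy"],-1.])
    return p["origin"]+d*(z-p["origin"][2])/d[2]
E
python3 - <<'E'
from h import *
from scipy.optimize import least_squares
t=lambda u,v:(u/4.7+245-.4,v/4.7+125-.4); s=lambda u,v:(u/4+235-.4,v/4+115-.4)
obs=[("top",(.08,.13,.012),t(140,128)),("top",(.08,-.13,.012),t(566,27)),("top",(-.08,-.13,.012),t(634,283)),("top",(-.08,.13,.012),t(203,387)),
("scene",(.08,.13,.012),s(52,388)),("scene",(-.08,.13,.012),s(272,510)),
("top",(-.045,.08,.118),t(262,273)),("scene",(-.045,.08,.118),s(267,291)),
("top",'k',t(547,325)),("scene",'k',s(499,200)),("top",'p',t(467,312)),("scene",'p',s(441,236))]
def pt(q,k):
    x,y,w,th=q
    if k=='k' or k=='p':
        a=-.4+th; d=.163 if k=='k' else .110; z=.1 if k=='k' else .105
        c=np.array([-.045+d*np.sin(a),.08-d*np.cos(a),z])
    else: c=np.array(k)
    return Ro.from_euler("z",w).apply(c)+[x,y,0]
f=lambda q:np.concatenate([(proj(n,pt(q,k))[0]-u) for n,k,u in obs])
r=least_squares(f,[.45,.1,.2,0],loss="soft_l1")
print(r.x,f(r.x).reshape(-1,2).round(1).tolist())
x,y,w,_=r.x
for th in (0,.4):
    a=-.4+th
    R=Ro.from_euler("z",a); p=np.array([-.045,.08,.1])+R.apply([-.006,-.11,0])
    W=Ro.from_euler("z",w); print(th,W.apply(p)+[x,y,0],"push yaw deg",np.degrees(w+a),W.apply(R.apply([1,0,0])))
print("boss",ray("top",(260,188),.03),"can",ray("top",(396,135),.1),"cal ends",ray("top",(243,264),.01),ray("top",(321,263),.01))
E
```

```text
[0.60688504 0.11215576 0.23156864 0.01186001] [[-1.2, 0.4], [0.1, -0.5], [0.8, 0.4], [-1.1, 1.4], [-2.1, -1.7], [-0.3, -1.1], [-0.3, 1.4], [-0.2, 0.4], [3.6, 0.7], [2.7, -0.9], [-0.2, 0.2], [-1.7, -2.1]]
0 [0.52037077 0.07225509 0.1       ] push yaw deg -9.6504063360433 [ 0.98584894 -0.16763612  0.        ]
0.4 [0.56413149 0.0712518  0.1       ] push yaw deg 13.26790546918963 [0.97330758 0.22950457 0.        ]
boss [0.55243137 0.29028061 0.03      ] can [ 0.6723699  -0.06582059  0.1       ] cal ends [0.35237895 0.33657341 0.01      ] [0.35250798 0.13022293 0.01      ]
```

Request:
servo_tool:
  targets: [0,0,0.04,0,0,0.01,0.02,0.08,0,0,0.03,0.06,0.1,0,0,0.045,0.1,0.1,0,0,0.06,0.14,0.1,0,0,0.08,0.18,0.1,0,0,0.095,0.22,0.1,0,0,0.11,0.26,0.1,0,0,0.13,0.3,0.1,0,0,0.145,0.34,0.1,0,0]
  force: 10

```text
clock: 1.1
position: [0.3227, -0.2575, 0.3014]
ee_rot: [180.0, 0.0, -163.5]
force: [0.8, -0.2, 1.2]
gripper_width: 0.169
gripper_force: 0.0
```

Request:
servo_tool:
  targets: [0.015,0.04,0,-0.02,0,0.03,0.08,0,-0.04,0,0.05,0.12,0,-0.056,0,0.065,0.16,0,-0.056,0,0.08,0.2,0,-0.056,0,0.1,0.24,0,-0.056,0,0.115,0.28,0,-0.056,0,0.13,0.31,0,-0.056,0,0.13,0.33,0,-0.056,0,0.13,0.33,0,-0.056,0]

```text
clock: 2.1
position: [0.4524, 0.0726, 0.3007]
ee_rot: [-180.0, -0.1, -166.5]
force: [-0.4, -0.4, 0.0]
gripper_width: 0.006
gripper_force: 0.0
```

Request:
servo_tool:
  targets: [0,0,-0.03,0,0,0,0,-0.06,0,0,0,0,-0.09,0,0,0,0,-0.12,0,0,0,0,-0.15,0,0,0,0,-0.175,0,0,0,0,-0.195,0,0,0,0,-0.21,0,0,0,0,-0.22,0,0,0,0,-0.22,0,0]

```text
clock: 3.1
position: [0.4514, 0.0698, 0.0806]
ee_rot: [-180.0, -0.2, -166.8]
force: [0.1, 0.2, -0.1]
gripper_width: 0.005
gripper_force: 0.0
```

```bash
python3 - <<'E'
from cell import read_state, cams
import cv2
a=cams.camera("top")[125:225,245:415]; b=cams.camera("scene")[100:260,220:400]
b=cv2.resize(b,None,fx=3.2,fy=3.2,interpolation=cv2.INTER_CUBIC)
cv2.imwrite("pics/s1.png",b[:,:,::-1])
s=read_state(); print(s["position"],s["force"],s["ee_rot"])
E
```

```text
[0.45278942 0.07055475 0.08212864] [-0.14237238 -0.05619676  0.02521885] [-1.79996936e+02  4.11791304e-02 -1.66727551e+02]
```

View pics/s1.png

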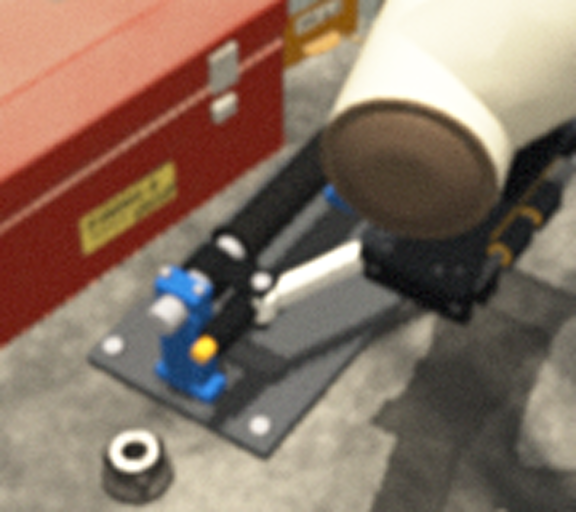

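The gripper is in front of the lever and the lever is still fully out: the white blade runs from the pivot at (262,285) to (360,250) in the crop. The fingers and pad are hidden behind the wrist, so I'll approach slowly and go by the force reading.

Request:
servo_tool:
  targets: [0.005,0,0,0,0,0.01,0,0,0,0,0.015,0,0,0,0,0.02,0,0,0,0,0.025,0,0,0,0,0.03,0,0,0,0,0.035,0,0,0,0,0.04,0,0,0,0,0.045,0,0,0,0,0.05,0,0,0,0]

```text
clock: 4.2
position: [0.5028, 0.0707, 0.0816]
ee_rot: [180.0, -0.0, -166.7]
force: [0.3, 0.2, 0.1]
gripper_width: 0.006
gripper_force: 0.0
```

Request:
servo_tool:
  targets: [0.002,0,0,0,0,0.004,0,0,0,0,0.006,0,0,0,0,0.008,0,0,0,0,0.01,0,0,0,0,0.012,0,0,0,0,0.014,0,0,0,0,0.016,0,0,0,0,0.018,0,0,0,0,0.018,0,0,0,0]

```text
clock: 5.2
position: [0.5204, 0.0706, 0.0814]
ee_rot: [-180.0, -0.0, -166.7]
force: [-2.4, -1.7, 0.4]
gripper_width: 0.005
gripper_force: 1.2
```

Request:
servo_tool:
  targets: [0.003,0,0,0,0,0.006,0,0,0,0,0.009,0,0,0,0,0.012,0,0,0,0,0.015,0,0,0,0,0.018,0,0,0,0,0.02,0,0,0,0,0.022,0,0,0,0,0.024,0,0,0,0,0.024,0,0,0,0]

```text
clock: 6.2
position: [0.5445, 0.0708, 0.0815]
ee_rot: [180.0, -0.0, -166.7]
force: [-3.7, -1.5, -0.8]
gripper_width: 0.003
gripper_force: 2.0
```

```bash
python3 - <<'E'
from cell import read_state, cams
import cv2
a=cams.camera("top")[125:215,245:415]
cv2.imwrite("pics/t2.png",cv2.resize(a,None,fx=4.7,fy=4.7,interpolation=cv2.INTER_CUBIC)[:,:,::-1])
s=read_state(); print(s["position"],s["force"])
E
```

```text
[0.54446013 0.07074887 0.08151163] [-3.42973102 -2.4863166  -1.24654672]
```

View pics/t2.png

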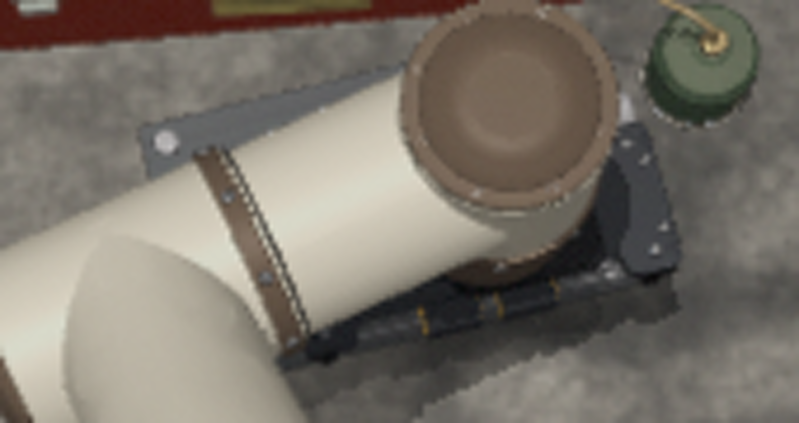

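The top view is blocked by the wrist at (510,90). The oil can has not moved. I'll go on to the stop in small force-checked steps.

Request:
servo_tool:
  targets: [0.0006,0,0,0,0,0.0012,0,0,0,0,0.0018,0,0,0,0,0.0024,0,0,0,0,0.003,0,0,0,0,0.0036,0,0,0,0,0.0042,0,0,0,0,0.005,0,0,0,0,0.005,0,0,0,0,0.005,0,0,0,0]

```text
clock: 7.25
position: [0.5496, 0.0711, 0.0816]
ee_rot: [180.0, 0.0, -166.7]
force: [-5.1, 0.5, -2.1]
gripper_width: 0.009
gripper_force: 2.1
```

Request:
servo_tool:
  targets: [0.0003,0,0,0,0,0.0006,0,0,0,0,0.0009,0,0,0,0,0.0012,0,0,0,0,0.0015,0,0,0,0,0.0018,0,0,0,0,0.002,0,0,0,0,0.002,0,0,0,0,0.002,0,0,0,0,0.002,0,0,0,0]

```text
clock: 8.25
position: [0.5514, 0.0712, 0.0816]
ee_rot: [180.0, 0.0, -166.7]
force: [-5.9, 2.3, -2.5]
gripper_width: 0.004
gripper_force: 2.3
```

Request:
servo_tool:
  targets: [0.0003,0,0,0,0,0.0006,0,0,0,0,0.0009,0,0,0,0,0.0012,0,0,0,0,0.0015,0,0,0,0,0.0015,0,0,0,0,0.0015,0,0,0,0,0.0015,0,0,0,0,0.0015,0,0,0,0,0.0015,0,0,0,0]

```text
clock: 9.25
position: [0.5529, 0.0712, 0.0817]
ee_rot: [180.0, 0.0, -166.7]
force: [-5.4, 2.3, -2.1]
gripper_width: 0.002
gripper_force: 2.4
```

Request:
servo_tool:
  targets: [0.0003,0,0,0,0,0.0006,0,0,0,0,0.0009,0,0,0,0,0.0012,0,0,0,0,0.0015,0,0,0,0,0.0018,0,0,0,0,0.002,0,0,0,0,0.002,0,0,0,0,0.002,0,0,0,0,0.002,0,0,0,0]

```text
clock: 10.25
position: [0.5536, 0.0712, 0.0816]
ee_rot: [179.9, -0.1, -166.7]
force: [-8.9, 2.5, 0.1]
gripper_width: 0.006
gripper_force: 3.7
```

Request:
servo_tool:
  targets: [0.0002,0,0,0,0,0.0004,0,0,0,0,0.0006,0,0,0,0,0.0008,0,0,0,0,0.001,0,0,0,0,0.001,0,0,0,0,0.001,0,0,0,0,0.001,0,0,0,0,0.001,0,0,0,0,0.001,0,0,0,0]

```text
clock: 11.25
position: [0.5538, 0.0712, 0.0816]
ee_rot: [179.9, -0.2, -166.7]
force: [-10.8, 4.4, 2.3]
gripper_width: 0.005
gripper_force: 4.6
```

```bash
python3 - <<'E'
from cell import read_state, cams
import cv2
b=cams.camera("scene")[100:260,220:400]
cv2.imwrite("pics/s3.png",cv2.resize(b,None,fx=3.2,fy=3.2,interpolation=cv2.INTER_CUBIC)[:,:,::-1])
s=read_state(); print(s["position"],s["force"])
E
```

```text
[0.55376999 0.0712408  0.0816267 ] [-10.19631035   4.47290631   2.11381092]
```

View pics/s3.png

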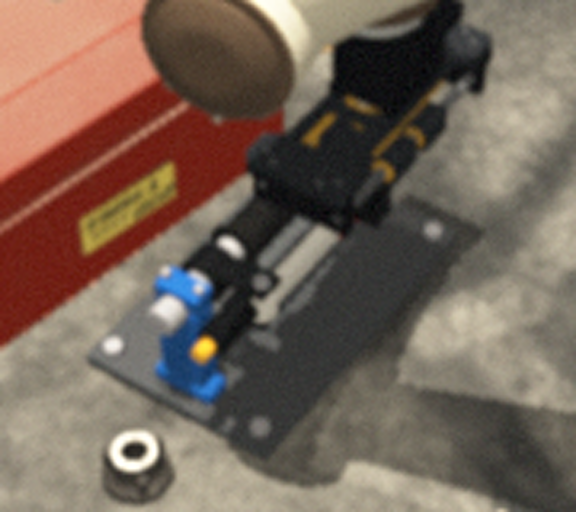

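The lever now lies parallel to the bar: blade from (262,285) to (340,230), bar alongside it. The position has stopped advancing and the force is rising, so it is at its stop. I'll release it fully.

Request:
servo_tool:
  targets: [-0.006,0,0,0,0,-0.014,0,0,0,0,-0.022,0,0,0,0,-0.03,0,0,0,0,-0.038,0,0,0,0,-0.046,0,0,0,0,-0.054,0,0,0,0,-0.062,0,0,0,0,-0.07,0,0,0,0,-0.07,0,0,0,0]

```text
clock: 12.3
position: [0.4851, 0.0707, 0.0819]
ee_rot: [180.0, 0.0, -166.7]
force: [0.9, 0.2, 0.5]
gripper_width: 0.005
gripper_force: 0.0
```

Request:
servo_tool:
  targets: [0,0,0,0,0,0,0,0,0,0,0,0,0,0,0,0,0,0,0,0,0,0,0,0,0,0,0,0,0,0,0,0,0,0,0,0,0,0,0,0,0,0,0,0,0,0,0,0,0,0]

```text
clock: 13.3
position: [0.4859, 0.0707, 0.0817]
ee_rot: [180.0, 0.0, -166.7]
force: [0.3, 0.2, -1.4]
gripper_width: 0.003
gripper_force: 0.0
```

```bash
python3 - <<'E'
from cell import read_state, cams
import cv2
b=cams.camera("scene")[100:260,220:400]
cv2.imwrite("pics/s4.png",cv2.resize(b,None,fx=3.2,fy=3.2,interpolation=cv2.INTER_CUBIC)[:,:,::-1])
s=read_state(); print(s["position"],s["force"])
E
```

```text
[0.48591252 0.07072223 0.08165255] [-0.43536271  0.3367952  -0.55806105]
```

View pics/s4.png

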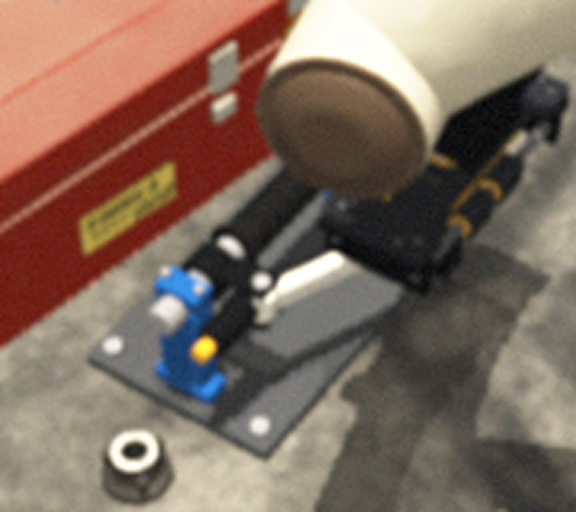

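The lever is sprung back out: the blade again points to (345,258), and the force is about zero. Now the second push.

Request:
servo_tool:
  targets: [0.008,0,0,0,0,0.016,0,0,0,0,0.02,0,0,0,0,0.024,0,0,0,0,0.028,0,0,0,0,0.032,0,0,0,0,0.036,0,0,0,0,0.04,0,0,0,0,0.044,0,0,0,0,0.048,0,0,0,0]

```text
clock: 14.35
position: [0.5333, 0.0701, 0.0812]
ee_rot: [-180.0, -0.1, -166.7]
force: [-3.6, -3.9, -0.8]
gripper_width: 0.006
gripper_force: 2.0
```

Request:
servo_tool:
  targets: [0.003,0,0,0,0,0.006,0,0,0,0,0.009,0,0,0,0,0.012,0,0,0,0,0.014,0,0,0,0,0.016,0,0,0,0,0.017,0,0,0,0,0.018,0,0,0,0,0.0185,0,0,0,0,0.019,0,0,0,0]

```text
clock: 15.35
position: [0.5526, 0.0715, 0.0813]
ee_rot: [179.9, -0.0, -166.7]
force: [-5.2, 2.2, -1.8]
gripper_width: 0.007
gripper_force: 2.4
```

Request:
servo_tool:
  targets: [0.0004,0,0,0,0,0.0008,0,0,0,0,0.0012,0,0,0,0,0.0016,0,0,0,0,0.002,0,0,0,0,0.0024,0,0,0,0,0.0028,0,0,0,0,0.003,0,0,0,0,0.003,0,0,0,0,0.003,0,0,0,0]

```text
clock: 16.35
position: [0.5537, 0.0716, 0.0813]
ee_rot: [179.9, -0.2, -166.7]
force: [-9.9, 4.0, 2.1]
gripper_width: 0.003
gripper_force: 4.4
```

Request:
servo_tool:
  targets: [0.0005,0,0,0,0,0.0005,0,0,0,0,0.0005,0,0,0,0,0.0005,0,0,0,0,0.0005,0,0,0,0,0.0005,0,0,0,0,0.0005,0,0,0,0,0.0005,0,0,0,0,0.0005,0,0,0,0,0.0005,0,0,0,0]

```text
clock: 17.35
position: [0.5537, 0.0715, 0.0812]
ee_rot: [179.9, -0.3, -166.7]
force: [-11.2, 3.7, 1.3]
gripper_width: 0.004
gripper_force: 4.9
```

```bash
python3 - <<'E'
from cell import read_state, job
s=read_state(); print(s["position"],s["force"])
print(job.hand_in())
E
```

```text
[0.55371295 0.07150129 0.08122205] [-11.19037588   3.66728556   1.2984731 ]
the job is handed in; nothing more can be done
None
```

I pushed the lever in to its stop, let it spring fully out, then pushed it to the stop again and handed the job in while holding it there with about 12 N; the hand-in returned no verdict.

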